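# Shut and latch the flour box

### The arm

A 6-joint arm with a two-finger parallel gripper is mounted at the origin on a cart in front of the work surface, level with it; the furniture and walls round the work are solid. World frame = base frame: x ahead of the robot, y to its left, z up, the work surface at z = 0. Lengths are in m, angles in degrees, forces in N, time in s.
With the tool pointing down it reaches from about 0.35 to 0.875 m from the base axis. Payload 4.2 kg.
Tool frame: the origin (TCP) lies between the finger pads; the fingertips stand 8 mm ahead of it and the grasp point (between the pads) lies 11 mm behind it; z points along the fingers, y is the line along which they close (so a half turn about z gives the same grasp; the last joint's range is limited). The gripper opens to 87 mm and grips with 3 to 60 N. Pads are 19 mm wide; open, the fingers measure 117 mm over their backs; the gripper's body (75 mm by 190 mm) begins 51 mm behind the grasp point.
Start: joints at [78.759, 22.042, 0.453, 0, -68.411, -14.817], TCP at [0.275, 0.561, 0.231] pointing down, gripper open.
Joint ranges: [-179.83, 179.83], [-69.29, 118.12], [-61.27, 80.66], [-181.25, 117.63], [-171.15, -9.14], [-177.46, 177.46]. Speed limits (degrees/s): [159.86, 159.86, 180, 180, 180, 180].

### API

Orientations are given as a 3x3 rotation matrix whose columns are the frame's x, y, z axes.
In Python, from station import sense, capture, camera_model, finish_job, find_in gives the robot as it stands. The module is installed in compiled form; this text tells all that it offers.
- The arm moves only by the tool arm_command, never from a script. Its argument "motion" is a list of rows, each a list of 7 numbers: the finger opening in mm, from 0 to 87, then the shift along the tool's x, y, z in mm, then the turn, a rotation vector about the tool's x, y, z in rad. In form: [[jaw, dx, dy, dz, rx, ry, rz], ...]. A call has 1 to 8 rows; each row shifts and turns the commanded pose from where the row before left it, along the tool's axes as they then stand; what a row does not reach is not made up. A row lasts 1/10 s, in which the tool goes at most 50 mm and 8.59 degrees, less where a joint would pass 70% of its speed; a pose out of reach is approached as far as the arm can. A call with a gripper value outside its range is refused whole. The fingers move at their own pace and stop on an object; the grip force is fixed at half the most. Time passes only in rows, so rows that do not move let the fingers close. It gives the time, the measured TCP pose, the force, the opening and the grip force at its end, in the units of the state.
- sense(): the state, without advancing time (a new reading comes with each control period).
- capture(name): name is "side" or "top"; returns the picture (480x640x3 uint8, red, green, blue); there is no depth.
- camera_model(name): a dict with "fx", "fy", "cx", "cy" (pixels), "R" (3x3) and "t" (3): a world point X has camera coordinates R X + t. Camera axes: x right, y down, z forward; pixel columns grow to the right and rows downward; lengths in m; the calibration is good to about 2 mm. A picture is of the moment at which its call begins. camera_model takes no time and is no camera call.
- finish_job(): hands the job in; it is judged then, once.
Trained networks look in the newest picture that a camera, given by its name, has taken for a name from the list of things; names that differ only in an ending like _2 or _b are one class to them, and where a whole thing is asked for, a point or a joint stands for the part that bears it (a point fixed in the world has none). Each returns a list of dicts, best first, with "p" (0 to 1); they miss things now and then, are a little off and sometimes report something else, mostly with a low value. They report only what shows in the picture. A call takes as long as a camera call.
- find_in(target, camera): "location" ([row, column] in pixels, amid what is visible of it).
The state is a dict: "time_s": time; "joints": joint angles; "joint_velocities": joint speeds; "effort": joint torques, N m; "tcp_pos": TCP position; "ee_rot": TCP orientation; "wrist_force": force on the tool from outside, world axes, zero at the start; "moment": the same for the moment, N m; "gripper_width": opening from 0.0 (shut) to 1.0 (fully open); "gripper_force": force on a finger pad.
Only numpy, scipy, OpenCV 4.12 (cv2) and the standard library are available. Lean on these libraries where they do the work, as an engineer would, in place of code of your own. Each camera call takes 0.05 s, during which the arm holds its last target. There are 200 camera calls.

### The job

Shut the lid of the white flour box on its rubber seal, hook the latch's claw over the keeper on the lid's front edge, and swing the lever down until it is fully home, so that the latch holds the lid drawn down on the seal. Work it by pushing with closed fingers rather than gripping, gently and by feel: never bear on any part of the box, lid or latch with more than about 30 N, and leave the things standing around where they are. Let go of everything at the end.

Things in the scene. Friction and masses are not known exactly. Their poses are not given: they have to be found in the camera images.
- flour_box: White enamelled flour box, 120 deep (x) by 170 wide (y) by 105 high without lid, on a wooden board laid over the burners (board top: world z = 0.060). Heavy, does not move. Origin: centre of its underside; x to its back, y to its left seen from the robot, z up. Outer front face at x = -60 mm. A dark-steel draw latch sits in the middle (y = 0) of the front. Positions below in this frame.
- lid (a joint): Lid angle (rad): 0 = metal to metal on the box, grows as it opens. Stiff hinge (0.25 N m), stays where left. At 0 the lid is a flat slab: underside z = 107, top z = 123, front face x = -62 mm, 174 mm wide. Shut but not latched it lies on the springy seal at about 0.05; latched it is drawn to about 0.01 to 0.03.
- lid_hinge (a point): Point on the lid's hinge line (along y) at the back of the box: x = +60, y = 0, z = 107 mm. Does not move.
- seal_top (a point): Top middle of the black rubber seal on the front rim, uncompressed: x = -54, z = 113 mm. Pressing the shut lid farther down takes about 6 N per mm at the front edge.
- keeper (a point): On the lid, in the middle of its front face: the keeper's channel floor. Keeper: steel, 26 mm wide; a ledge (top z = 110 mm with the lid at 0) sticking out 11 mm to x = -73, its outer 3 mm turned up as a lip 8 mm high, leaving a channel 8 mm wide in front of the lid, where an upright back plate rises to z = 140.
- latch_pivot (a point): Nominal pivot of the latch lever (axis along y): x = -76, z = 69 mm. Fixed to the box. The real latch is shimmed: as a whole it stands up to 3 mm nearer to or farther from the box front, differently each time, and that is not measured.
- lever (a joint): Lever angle (rad): 0 = fully home on its stop, handle hanging down, slanting 0.25 out from the box front; 1.32 = handle level toward the robot; 2.5 = upper stop. Handle: plate 22 wide, 4 thick, to 54 mm from the pivot. Friction 0.04 N m: stays where left. Hooked, it takes about 3 to 4 N at the tip; dead centre lies 0.05 to 0.2 before home; it does not snap: press it right home.
- claw (a joint): Claw angle (rad) relative to the lever. Claw value minus lever value = how far the claw leans outward (toward the robot) from its latched attitude, in which its arms rise from the claw pivot leaning 0.15 from vertical toward the box; negative = farther over the lid. Latched, both read about 0. Friction 0.016 N m: left alone it turns with the lever.
- latch_front (a point): Middle of the box front behind the latch, x = -60, z = 69 mm; does not move. CLAW SHAPE: steel loop pivoted on the lever, 12 mm from the lever pivot, below it when home. Two thin arms (y = +-18 mm) straddle handle and keeper, joined 58 mm out by a round bar 4.4 thick. Beyond the bar a thumb plate 26 wide, 3 thick, 26 long; 9 to 12 past the bar a thumb ledge juts 14 outward.
- lid_front (a point): Top front edge of the lid, middle. HOOKING: with the lever raised the claw's bar passes over the keeper's lip and meets the upright plate behind the channel; pressed down there on its thumb ledge (about 5 N to move, lever following) the bar drops into the channel behind the lip and rests on the keeper's ledge, lever then at about 0.8 to 1.3. Hooked, it cannot lean back out.
- sugar_jar: clear straight-sided jar with a black lid, 79x79x154 mm, a bystander; origin under its middle
- salt_shaker: small glass salt shaker with a grey cap, 44x44x90 mm, a bystander; origin under its middle
- tea_mug: white mug with dark stripes, 90x120x88 mm, a bystander; origin under its middle
- teaspoon: steel teaspoon lying flat, 130x27x11 mm, a bystander; origin under its middle
- onion: red onion, 84x81x82 mm, a bystander; origin under its middle
- lemon: lemon, 78x55x56 mm, a bystander; origin under its middle
- bean_tin: green food tin, 75x75x110 mm, a bystander; origin under its middle
- dish_soap: clear dish-soap bottle, 53x78x211 mm, a bystander; origin under its middle

How it is judged (in metres and radians):
On the way, in this order (a step that is already met when the one before it is completed fails the run):
1. the lid lies shut on its seal, the latch still open with its lever raised (value of joint lid below 0.075 rad and value of joint lever above 1.6 rad), for 0.2 s.
2. the hooked claw is drawing the lid down into the seal, the lever past half way (value of joint lid below 0.042 rad and value of joint lever below 0.6 rad), for 0.1 s.
At the end, for the whole second after the job is handed in: The lever is home (within 0.06 rad of its stop), the claw hooked (claw joint within 0.2 rad of 0) and the lid held drawn into the seal (lid joint below 0.035 rad, against about 0.05 when it merely lies there), with the robot touching nothing (value of joint lever below 0.06 rad and value of joint lid below 0.035 rad and value of joint claw between -0.2 and 0.2 rad and velocity of joint lever below 0.05 rad/s).
It fails at once if the fingers or arm press or squeeze the box, its lid or its latch with more than 35 N (contact force between any of the fingers, the arm and flour_box above 35 N).
It fails at once if a bystander is shoved more than 30 mm from its place (distance of any of sugar_jar, salt_shaker, tea_mug, teaspoon, onion, lemon, bean_tin, dish_soap from where it was at the start of the episode above 0.03 m).
It also fails if it takes over 54 s, if anything falls off the work surface, if the arm or the gripper's body presses on something with over 40 N, if the wrist force passes 120 N, or if a joint passes its speed limit or range.

## Working session

There is one attempt and no reset: what is moved stays moved. The work goes in short steps, Python scripts to look and compute and a tool call to move; the robot and the scene stay as the last step left them, time stands still between calls to the robot, and variables do not carry over. Pictures are saved under pics/ and viewed, at most 10 in all, crops included, and the job is handed in when it is done.

Besides the shell and the picture viewer there is one more tool, called after ">>>" as a command line: name --pt "numbers of a row" for each row, then --argument value for the rest. arm_command: Moves the arm, as the interface text tells. Its arguments: {"type":"object","properties":{"motion":{"type":"array"}},"required":["motion"]}

```bash
mkdir -p pics; python3 - <<'E'
from station import *
import cv2,numpy as np
s=sense();print(s['time_s'],s['tcp_pos'],np.round(s['ee_rot'],3).tolist())
for c in('side','top'):
    im=capture(c);cv2.imwrite(f'pics/{c}0.png',im[:,:,::-1])
    m=camera_model(c);R=np.array(m['R']);t=np.array(m['t']);print(c,m['fx'],m['fy'],m['cx'],m['cy'],R.round(3).tolist(),'pos',(-R.T@t).round(3))
    for n in['flour_box','lid_hinge','seal_top','keeper','latch_pivot','latch_front','lid_front','lid','lever','claw']:
        print(n,[(np.round(d['location'],1).tolist(),round(d['p'],2)) for d in find_in(n,c)[:2]])
E
```

```text
0.0 [0.27426359 0.56096603 0.22946321] [[0.898, -0.439, -0.001], [-0.439, -0.898, -0.002], [0.0, 0.002, -1.0]]
side 492.72404387302015 492.72404387302015 324.6202290260989 242.84206413223814 [[0.926, -0.378, -0.001], [-0.237, -0.578, -0.781], [0.294, 0.723, -0.625]] pos [ 0.199 -0.716  0.812]
flour_box [([203.0, 357.5], 0.62)]
lid_hinge [([201.9, 358.7], 0.57)]
seal_top [([183.9, 373.9], 0.7), ([200.2, 361.2], 0.6)]
keeper [([186.8, 375.6], 0.8)]
latch_pivot [([201.2, 365.9], 0.86)]
latch_front [([198.1, 361.7], 0.98), ([178.9, 274.4], 0.6)]
lid_front [([187.7, 373.9], 0.91)]
lid [([185.7, 372.2], 0.84), ([187.1, 216.2], 0.48)]
lever [([201.8, 321.4], 0.43)]
claw [([200.8, 323.2], 0.43), ([317.0, 268.3], 0.28)]
top 448.86593721126445 448.86593721126445 322.20885422923936 239.86169327630745 [[0.003, -1.0, -0.006], [-0.992, -0.002, -0.125], [0.125, 0.007, -0.992]] pos [0.426 0.064 1.137]
flour_box [([192.3, 285.7], 0.82)]
lid_hinge [([192.6, 293.1], 0.64)]
seal_top [([192.8, 287.4], 0.56), ([330.4, 374.8], 0.22)]
keeper [([179.5, 287.3], 0.78), ([323.6, 161.9], 0.42)]
latch_pivot [([189.5, 289.3], 0.74)]
latch_front [([194.4, 289.0], 0.95)]
lid_front [([182.0, 286.2], 0.92), ([235.6, 286.9], 0.51)]
lid [([181.5, 284.5], 0.89)]
lever [([231.4, 286.4], 0.64)]
claw [([240.0, 282.3], 0.48)]
```

View pics/side0.png

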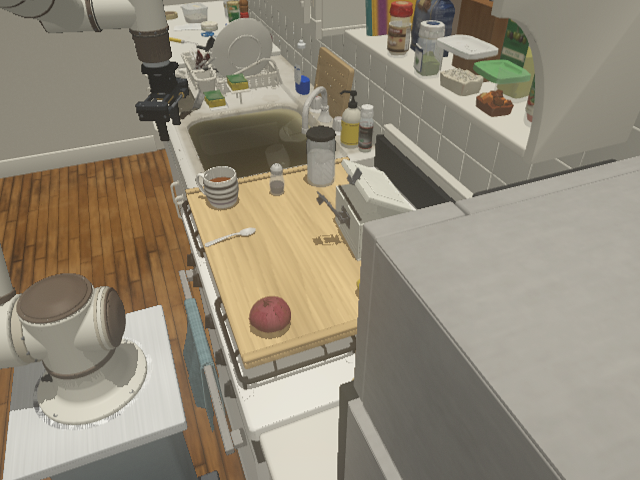

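View pics/top0.png

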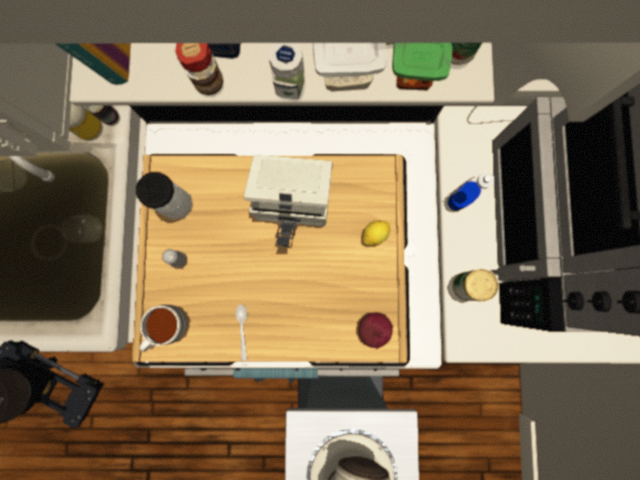

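```bash
python3 - <<'E'
import cv2
a=cv2.imread('pics/side0.png')[120:300,240:460];b=cv2.imread('pics/top0.png')[130:270,200:380]
a=cv2.resize(a,None,fx=3.6,fy=3.3,interpolation=2);b=cv2.resize(b,None,fx=4.4,fy=4.2,interpolation=2)
cv2.imwrite('pics/a.png',a);cv2.imwrite('pics/b.png',b);print(a.shape,b.shape)
E
```

```text
(594, 792, 3) (588, 792, 3)
```

View pics/a.png

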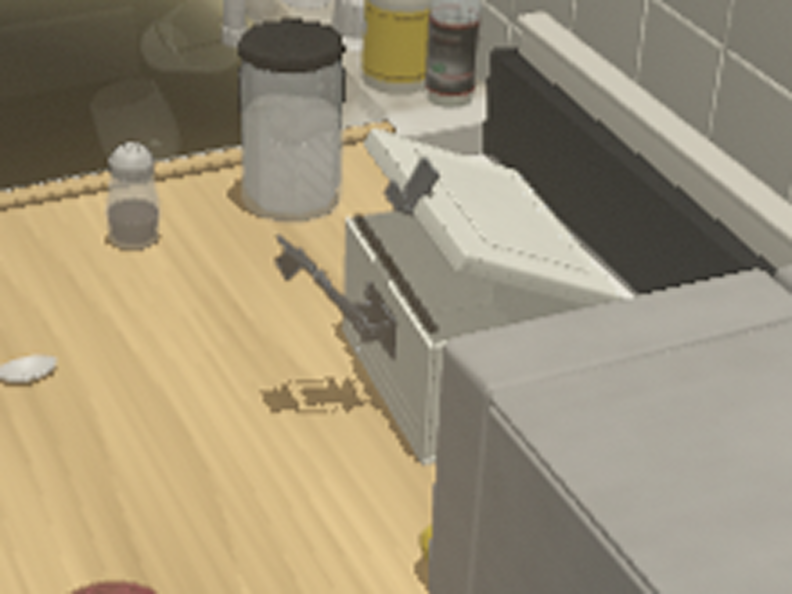

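View pics/b.png

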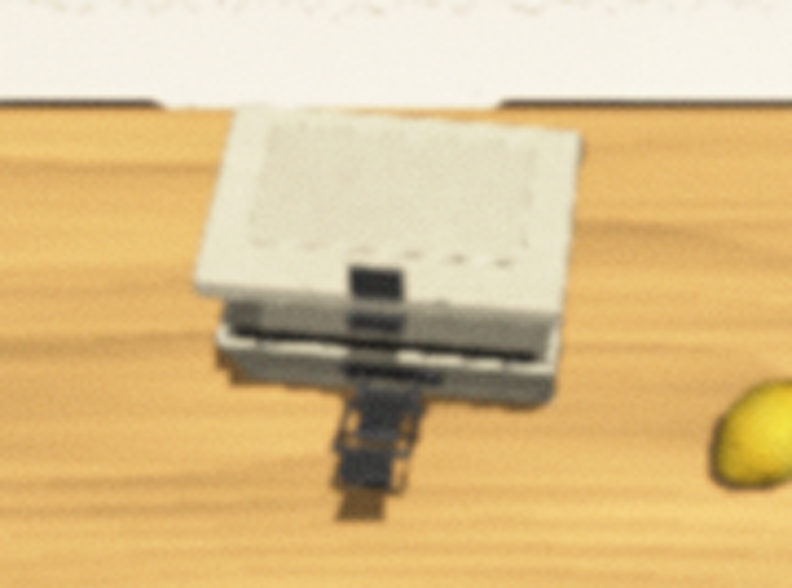

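```bash
cat > h.py <<'E'
import numpy as np
from station import *
from scipy.optimize import least_squares
def proj(c,X):
    m=camera_model(c);p=np.array(m['R'])@np.array(X)+np.array(m['t']);return np.array([m['fx']*p[0]/p[2]+m['cx'],m['fy']*p[1]/p[2]+m['cy']])
def ray(c,u):
    m=camera_model(c);R=np.array(m['R']);d=R.T@np.array([(u[0]-m['cx'])/m['fx'],(u[1]-m['cy'])/m['fy'],1]);return -R.T@np.array(m['t']),d
def Rz(a):return np.array([[np.cos(a),-np.sin(a),0],[np.sin(a),np.cos(a),0],[0,0,1]])
def W(q,p):return Rz(q[2])@(np.array(p)/1000)+np.array([q[0],q[1],.06])
def lidp(a,p):
    x,y,z=p;x-=60;z-=107;return (60+x*np.cos(a)+z*np.sin(a),y,107-x*np.sin(a)+z*np.cos(a))
def plane(c,u,q,y=0): # box frame mm x,z on plane y
    o,d=ray(c,u);R=Rz(q[2]).T;o=R@(o-np.array([q[0],q[1],.06]))*1000;d=R@d
    return (o+d*(y-o[1])/d[1]).round(1)
A=lambda x,y:(240+x/3.6,120+y/3.3)
B=lambda x,y:(200+x/4.4,130+y/4.2)
E
python3 - <<'E'
from h import *
obs=[('top',B(218,340),0,(-60,85,105)),('top',B(553,370),0,(-60,-85,105)),('side',A(347,220),0,(-60,85,105)),('side',A(435,342),0,(-60,-85,105)),('side',A(425,460),0,(-60,-85,0)),
('top',B(580,133),1,(62,-87,123)),('side',A(367,133),1,(-62,87,123)),('side',A(465,262),1,(-62,-87,123)),('top',B(197,280),1,(-62,87,123)),('top',B(560,308),1,(-62,-87,123)),('top',B(240,108),1,(62,87,123))]
def f(q):return np.concatenate([proj(c,W(q,lidp(q[3],p) if l else p))-u for c,u,l,p in obs])
r=least_squares(f,[.52,.15,0,.6],loss='soft_l1');q=r.x;print(q.round(4));print(r.fun.reshape(-1,2).round(1).tolist())
np.save('q.npy',q)
for n,u in dict(end=(280,240),ledge=(287,268),mid=(330,290),piv=(375,325)).items():
    print(n,plane('side',A(*u),q))
for n,p in dict(tip=(-130,0,69),pl=(-62,0,140)).items(): print(n)
# top: solve x for given z, y printed
for n,u in dict(end=(363,488),end2=(360,518),lo=(375,430)).items():
    o,d=ray('top',B(*u))
    for z in(60,90,110):
        X=o+d*(.06+z/1e3-o[2])/d[2];print(n,z,(Rz(q[2]).T@(X-[q[0],q[1],.06])*1000).round(1))
E
```

```text
[ 0.6657  0.1413 -0.0835  0.4312]
[[0.0, -0.2], [0.8, -0.9], [-0.9, -0.9], [-0.9, 1.5], [-0.1, 1.9], [0.5, -3.0], [-0.0, -0.2], [-0.5, -0.6], [-0.8, 0.2], [0.9, 0.6], [-0.8, -3.5]]
end [-130.7    0.   150.9]
ledge [-126.3    0.   127.2]
mid [-97.6   0.  102.9]
piv [-66.1  -0.   65.8]
tip
pl
end 60 [-127.3    9.7   60. ]
end 90 [-130.4    6.6   90. ]
end 110 [-132.5    4.5  110. ]
end2 60 [-143.7    9.7   60. ]
end2 90 [-146.4    6.5   90. ]
end2 110 [-148.1    4.4  110. ]
lo 60 [-95.1   6.6  60. ]
lo 90 [-99.2   3.5  90. ]
lo 110 [-101.9    1.5  110. ]
```

>>> arm_command --pt "0 0 0 -40 0 0 -0.124" --pt "0 0 0 -40 0 0 -0.124" --pt "0 0 0 -30 0 0 -0.124" --pt "0 0 0 0 0 0 0"

```text
time_s: 1.5
tcp_pos: [0.2755, 0.5631, 0.3466]
ee_rot: [[0.997, -0.081, 0.004], [-0.081, -0.997, 0.01], [0.003, -0.011, -1.0]]
wrist_force: [1.0, -0.3, 0.5]
gripper_width: 0.72
gripper_force: 0.0
```

```bash
cat >> h.py <<'E'
q0=lambda:np.load('q.npy')
def go(p,tilt=0):
    """tool-frame shift [mm] (current axes) to bring fingertip centre to box-frame p, and rotvec to reach tilt (rad; fingers toward box)"""
    from scipy.spatial.transform import Rotation as Ro
    q=q0();s=sense();R=np.array(s['ee_rot']);B_=Rz(q[2]);c,n=np.cos(tilt),np.sin(tilt)
    T=B_@np.array([[c,0,n],[0,-1,0],[n,0,-c]])
    T[:,0]=B_@np.array([c,0,n]);tcp=W(q,p)-T[:,2]*.008
    print('t',round(s['time_s'],2),'tip box',(B_.T@(np.array(s['tcp_pos'])+R[:,2]*.008-[q[0],q[1],.06])*1000).round(1),'F',(B_.T@np.array(s['wrist_force'])).round(1))
    print('shift',(R.T@(tcp-s['tcp_pos'])*1000).round(1),'turn',Ro.from_matrix(R.T@T).as_rotvec().round(3))
E
python3 -c "
from h import *
go((-35,-45,190))"
```

```text
t 1.5 tip box [-424.   387.9  278.6] F [ 1.  -0.2  0.5]
shift [387.7 434.6  85.2] turn [-0.011 -0.003  0.002]
```

>>> arm_command --pt "0 24 27 0 0 0 0" --pt "0 32 36 0 0 0 0" --pt "0 33 37 0 0 0 0" --pt "0 33 37 0 0 0 0" --pt "0 33 37 0 0 0 0" --pt "0 33 37 0 0 0 0" --pt "0 33 37 0 0 0 0" --pt "0 33 37 0 0 0 0"

```text
time_s: 2.3
tcp_pos: [0.5047, 0.2545, 0.34]
ee_rot: [[0.997, -0.083, -0.001], [-0.083, -0.997, -0.0], [-0.001, 0.0, -1.0]]
wrist_force: [0.0, 0.1, 0.3]
gripper_width: 0.033
gripper_force: 0.0
```

>>> arm_command --pt "0 33 37 0 0 0 0" --pt "0 33 37 0 0 0 0" --pt "0 33 37 0 0 0 0" --pt "0 24 26 0 0 0 0" --pt "0 10 12 30 0 0 0" --pt "0 0 0 30 0 0 0" --pt "0 0 0 20 0 0 0" --pt "0 0 0 0 0 0 0"

```text
time_s: 3.1
tcp_pos: [0.6222, 0.0961, 0.2559]
ee_rot: [[0.996, -0.084, -0.009], [-0.084, -0.996, -0.002], [-0.009, 0.003, -1.0]]
wrist_force: [-0.2, -0.3, -0.4]
gripper_width: 0.007
gripper_force: 0.0
```

```bash
python3 -c "
from h import *
go((-35,-45,166))"
```

```text
t 3.1 tip box [-39.6 -48.7 187.9] F [-0.2 -0.4 -0.4]
shift [ 4.7 -3.8 21.9] turn [ 0.003  0.009 -0.001]
```

>>> arm_command --pt "0 4 -3 8 0 0 0" --pt "0 0 0 7 0 0 0" --pt "0 0 0 6 0 0 0" --pt "0 0 0 6 0 0 0" --pt "0 0 0 6 0 0 0" --pt "0 0 0 6 0 0 0" --pt "0 0 0 6 0 0 0" --pt "0 0 0 5 0 0 0"

```text
time_s: 3.9
tcp_pos: [0.6284, 0.0995, 0.2099]
ee_rot: [[0.997, -0.083, -0.001], [-0.083, -0.997, -0.0], [-0.0, 0.0, -1.0]]
wrist_force: [-0.8, -0.1, 0.6]
gripper_width: 0.005
gripper_force: 0.4
```

>>> arm_command --pt "0 0 0 4 0 0 0" --pt "0 0 0 2 0 0 0" --pt "0 0 0 0 0 0 0"

```text
time_s: 4.2
tcp_pos: [0.6284, 0.0996, 0.2041]
ee_rot: [[0.997, -0.083, -0.001], [-0.083, -0.997, -0.0], [-0.001, 0.0, -1.0]]
wrist_force: [0.3, -0.6, 0.7]
gripper_width: 0.002
gripper_force: 0.0
```

```bash
python3 -c "
from h import *
go((-35,-45,130))"
```

```text
t 4.2 tip box [-33.6 -44.7 136.1] F [ 0.3 -0.6  0.7]
shift [-1.4  0.3  6.1] turn [0.    0.001 0.001]
```

>>> arm_command --pt "0 0 0 3 0 0 0" --pt "0 0 0 2 0 0 0" --pt "0 0 0 2 0 0 0" --pt "0 0 0 0 0 0 0"

```text
time_s: 4.6
tcp_pos: [0.6285, 0.0996, 0.1972]
ee_rot: [[0.997, -0.083, -0.0], [-0.083, -0.997, -0.0], [-0.0, 0.0, -1.0]]
wrist_force: [-0.6, 0.3, -0.0]
gripper_width: 0.003
gripper_force: 0.0
```

```bash
python3 -c "
from h import *
import cv2
go((-35,-45,130))
im=np.hstack([cv2.resize(capture('side')[120:300,240:460],(400,330)),cv2.resize(capture('top')[130:270,200:380],(400,330))])
cv2.imwrite('pics/c.png',im[:,:,::-1])"
```

```text
t 4.6 tip box [-33.6 -44.7 129.2] F [-0.6  0.2 -0. ]
shift [-1.4  0.3 -0.8] turn [0.    0.    0.001]
```

View pics/c.png

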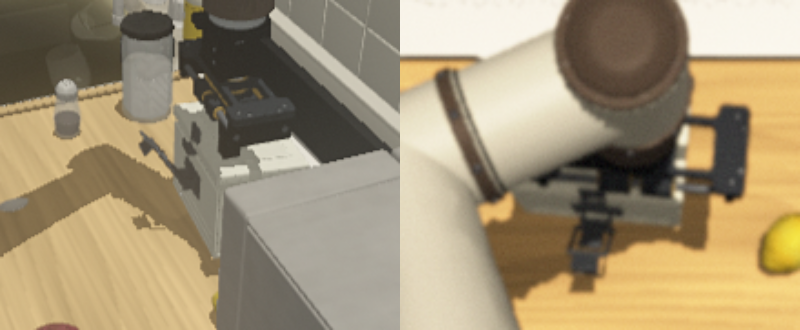

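The lid looks nearly shut under the fingers (side view, lid top at about (280,155)); the claw still leans outward at (150,145). Continue down until a force shows.

>>> arm_command --pt "0 0 0 2 0 0 0" --pt "0 0 0 0 0 0 0"

```text
time_s: 4.9
tcp_pos: [0.6286, 0.0996, 0.1959]
ee_rot: [[0.997, -0.083, 0.0], [-0.083, -0.997, 0.0], [0.0, -0.0, -1.0]]
wrist_force: [-1.4, -0.3, 1.8]
gripper_width: 0.006
gripper_force: 0.8
```

>>> arm_command --pt "0 0 0 1 0 0 0" --pt "0 0 0 0 0 0 0"

```text
time_s: 5.1
tcp_pos: [0.6287, 0.0997, 0.1957]
ee_rot: [[0.997, -0.082, 0.001], [-0.082, -0.997, 0.0], [0.001, -0.0, -1.0]]
wrist_force: [-2.4, 0.6, 5.6]
gripper_width: 0.007
gripper_force: 2.4
```

>>> arm_command --pt "0 0 0 1 0 0 0" --pt "0 0 0 0 0 0 0"

```text
time_s: 5.3
tcp_pos: [0.6286, 0.0996, 0.1953]
ee_rot: [[0.997, -0.082, 0.001], [-0.082, -0.997, -0.0], [0.001, -0.0, -1.0]]
wrist_force: [-3.5, 1.1, 6.3]
gripper_width: 0.005
gripper_force: 3.5
```

>>> arm_command --pt "0 0 0 -27 0 0 0" --pt "0 0 0 -30 0 0 0" --pt "0 -32 -13 0 0 0 0" --pt "0 -36 -13 0 0 0 0" --pt "0 -36 -13 0 0 0 0" --pt "0 -12 -6 15 0 0 0" --pt "0 0 0 10 0 0 0" --pt "0 0 0 0 0 0 0"

```text
time_s: 6.1
tcp_pos: [0.5159, 0.1537, 0.224]
ee_rot: [[0.997, -0.082, -0.003], [-0.082, -0.997, -0.001], [-0.003, 0.002, -1.0]]
wrist_force: [-0.4, -0.4, -0.3]
gripper_width: 0.003
gripper_force: 0.0
```

```bash
python3 -c "
from h import *
import cv2
go((-150,0,142))
im=np.hstack([cv2.resize(capture('side')[150:240,290:400],(480,400),interpolation=2),cv2.resize(capture('top')[150:260,240:330],(320,400),interpolation=2)])
cv2.imwrite('pics/d.png',im[:,:,::-1])"
```

```text
t 6.1 tip box [-1.503e+02 -1.000e-01  1.560e+02] F [-0.4 -0.4 -0.3]
shift [ 0.3 -0.2 14. ] turn [0.002 0.003 0.001]
```

View pics/d.png

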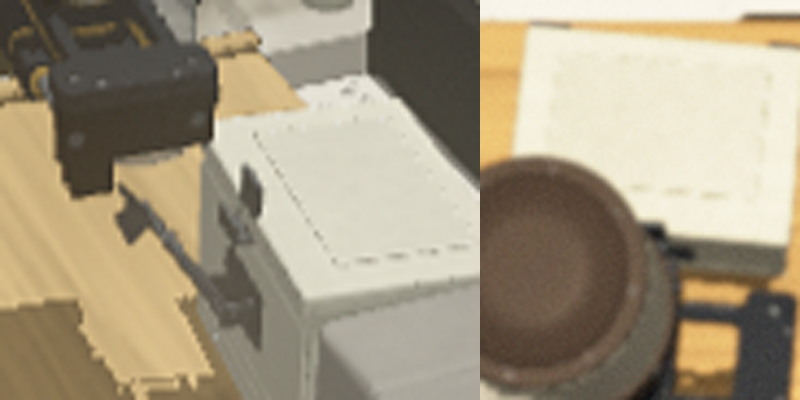

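The lid lies flat and shut with the keeper standing at (245,190). The claw leans out with its end at (120,187) and the fingertips are just left of and above it at (90,190).

```bash
python3 -c "
from h import *
C=lambda x,y:(290+x*110/480,150+y*90/400)
q=q0()
for n,u in dict(end=(122,187),ledgeout=(122,232),ledgein=(145,212),pivot=(245,315),tipL=(68,192),tipR=(110,188),keeptop=(247,165),keeplip=(222,208)).items(): print(n,plane('side',C(*u),q))
"
```

```text
end [-130.2    0.   152.5]
ledgeout [-130.5    0.   125.4]
ledgein [-118.     0.   135.1]
pivot [-60.9   0.   57.7]
tipL [-158.9    0.   155.1]
tipR [-136.6    0.   153.2]
keeptop [-62.4   0.  152.7]
keeplip [-75.6   0.  129.1]
```

>>> arm_command --pt "0 0 0 8 0 0 0" --pt "0 0 0 6 0 0 0" --pt "0 8 0 0 0 0 0" --pt "0 10 0 -1 0 0 0" --pt "0 10 0 -3 0 0 0" --pt "0 10 0 -2 0 0 0" --pt "0 10 0 -2 0 0 0" --pt "0 10 0 -1 0 0 0"

```text
time_s: 7.0
tcp_pos: [0.5756, 0.1492, 0.2208]
ee_rot: [[0.997, -0.083, 0.001], [-0.083, -0.997, 0.0], [0.0, -0.0, -1.0]]
wrist_force: [-0.8, 0.3, 1.0]
gripper_width: 0.006
gripper_force: 0.1
```

>>> arm_command --pt "0 8 0 0 0 0 0" --pt "0 5 0 0 0 0 0" --pt "0 0 0 0 0 0 0"

```text
time_s: 7.3
tcp_pos: [0.588, 0.1481, 0.2202]
ee_rot: [[0.997, -0.083, -0.0], [-0.083, -0.997, -0.0], [-0.0, 0.0, -1.0]]
wrist_force: [-0.1, 0.6, -0.4]
gripper_width: 0.003
gripper_force: 0.0
```

>>> arm_command --pt "0 3 0 1 0 0 0" --pt "0 0 0 0 0 0 0"

```text
time_s: 7.5
tcp_pos: [0.5904, 0.1479, 0.2194]
ee_rot: [[0.997, -0.083, -0.0], [-0.083, -0.997, -0.0], [-0.0, 0.0, -1.0]]
wrist_force: [-1.0, -0.3, 0.3]
gripper_width: 0.009
gripper_force: 0.0
```

```bash
python3 -c "
from h import *
go((-70,0,149))"
```

```text
t 7.5 tip box [-75.6   0.3 151.4] F [-1.  -0.3  0.3]
shift [5.6 0.3 2.4] turn [0.    0.    0.001]
```

>>> arm_command --pt "0 3 0 0 0 0 0" --pt "0 2 0 0 0 0 0" --pt "0 0 0 0 0 0 0"

```text
time_s: 7.8
tcp_pos: [0.5929, 0.1476, 0.2193]
ee_rot: [[0.997, -0.083, -0.006], [-0.083, -0.997, -0.001], [-0.006, 0.001, -1.0]]
wrist_force: [-6.4, 2.2, 3.2]
gripper_width: 0.008
gripper_force: 4.0
```

>>> arm_command --pt "0 2 0 0 0 0 0" --pt "0 0 0 0 0 0 0"

```text
time_s: 8.0
tcp_pos: [0.5932, 0.1475, 0.2193]
ee_rot: [[0.997, -0.082, -0.01], [-0.082, -0.997, -0.001], [-0.009, 0.002, -1.0]]
wrist_force: [-13.0, 2.9, 5.4]
gripper_width: 0.006
gripper_force: 6.3
```

```bash
python3 -c "
from h import *
import cv2
go((-70,0,149))
im=cv2.resize(capture('side')[140:240,290:410],(720,600),interpolation=2)
cv2.imwrite('pics/e.png',im[:,:,::-1])"
```

```text
t 8.0 tip box [-7.280e+01  1.000e-01  1.513e+02] F [-13.2   1.8   5.4]
shift [2.7 0.1 2.3] turn [0.002 0.009 0.001]
```

View pics/e.png

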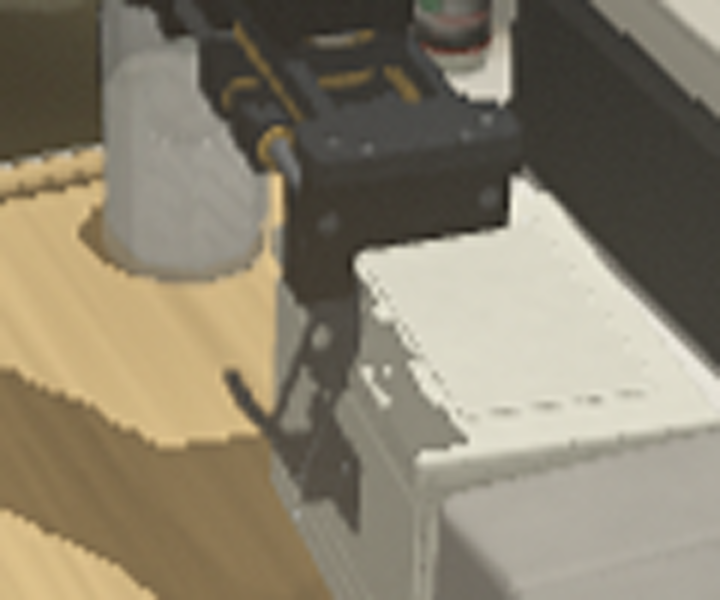

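Claw is now upright against something, its arms running from (300,480) up to (320,330); the handle end sticks out at (230,375).

```bash
python3 -c "
from h import *
C=lambda x,y:(290+x/6,140+y/6)
q=q0()
for n,u,y in [('htip',(230,375),0),('dot',(320,335),-18),('dot',(320,335),-15),('armlow',(312,495),-18),('leftArmtop',(318,318),18),('leftArmlow',(272,415),18),('fingerbot',(335,300),-15)]: print(n,y,plane('side',C(*u),q,y))
for p in[(-64,-18,132),(-64,18,132),(-64,-13,140),(-73,-13,124)]: 
  u=proj('side',W(q,p));print(p,(u-[290,140])*6)
"
```

```text
htip 0 [-105.8    0.   119.5]
dot -18 [-76.2 -18.  143.1]
dot -15 [-75.2 -15.  141. ]
armlow -18 [-77.8 -18.   69.2]
leftArmtop 18 [-64.2  18.  126.1]
leftArmlow 18 [-82.5  18.   84.2]
fingerbot -15 [-69.6 -15.  155.5]
(-64, -18, 132) [350.00044905 354.38735428]
(-64, 18, 132) [318.81949609 305.07489792]
(-64, -13, 140) [346.17056712 329.62899242]
(-73, -13, 124) [322.64359006 368.98774928]
```

>>> arm_command --pt "0 -2 0 2 0 0 0" --pt "0 0 0 2 0 0 0" --pt "0 0 0 0 0 0 0"

```text
time_s: 8.35
tcp_pos: [0.5931, 0.1475, 0.2174]
ee_rot: [[0.997, -0.082, -0.004], [-0.082, -0.997, -0.001], [-0.004, 0.001, -1.0]]
wrist_force: [-9.8, 1.4, 9.7]
gripper_width: 0.006
gripper_force: 5.6
```

>>> arm_command --pt "0 0 0 2 0 0 0" --pt "0 0 0 0 0 0 0"

```text
time_s: 8.55
tcp_pos: [0.5932, 0.1475, 0.2158]
ee_rot: [[0.997, -0.082, -0.003], [-0.082, -0.997, -0.001], [-0.003, 0.001, -1.0]]
wrist_force: [-9.7, 1.5, 10.4]
gripper_width: -0.0
gripper_force: 5.9
```

>>> arm_command --pt "0 0 0 2 0 0 0" --pt "0 0 0 0 0 0 0"

```text
time_s: 8.75
tcp_pos: [0.5932, 0.1474, 0.214]
ee_rot: [[0.997, -0.082, -0.003], [-0.082, -0.997, -0.001], [-0.003, 0.001, -1.0]]
wrist_force: [-9.7, 1.7, 9.7]
gripper_width: 0.003
gripper_force: 6.3
```

>>> arm_command --pt "0 -1 0 2 0 0 0" --pt "0 0 0 2 0 0 0" --pt "0 0 0 0 0 0 0"

```text
time_s: 9.05
tcp_pos: [0.5924, 0.1474, 0.2098]
ee_rot: [[0.997, -0.082, -0.003], [-0.082, -0.997, -0.001], [-0.003, 0.001, -1.0]]
wrist_force: [-8.9, 1.0, 10.2]
gripper_width: 0.005
gripper_force: 6.8
```

>>> arm_command --pt "0 0 0 2 0 0 0" --pt "0 0 0 0 0 0 0"

```text
time_s: 9.25
tcp_pos: [0.5923, 0.1475, 0.2079]
ee_rot: [[0.997, -0.082, -0.003], [-0.082, -0.997, -0.001], [-0.003, 0.001, -1.0]]
wrist_force: [-9.8, 1.5, 11.0]
gripper_width: 0.006
gripper_force: 7.4
```

>>> arm_command --pt "0 0 0 2 0 0 0" --pt "0 0 0 0 0 0 0"

```text
time_s: 9.45
tcp_pos: [0.5923, 0.1475, 0.2061]
ee_rot: [[0.997, -0.082, -0.003], [-0.082, -0.997, -0.001], [-0.003, 0.001, -1.0]]
wrist_force: [-9.7, 0.4, 11.2]
gripper_width: 0.009
gripper_force: 7.8
```

>>> arm_command --pt "0 0 0 2 0 0 0" --pt "0 0 0 0 0 0 0"

```text
time_s: 9.65
tcp_pos: [0.5922, 0.1475, 0.2043]
ee_rot: [[0.997, -0.082, -0.003], [-0.082, -0.997, -0.001], [-0.003, 0.001, -1.0]]
wrist_force: [-10.7, 2.4, 11.1]
gripper_width: 0.004
gripper_force: 8.1
```

>>> arm_command --pt "0 0 0 2 0 0 0" --pt "0 0 0 0 0 0 0"

```text
time_s: 9.85
tcp_pos: [0.5921, 0.1475, 0.2026]
ee_rot: [[0.997, -0.082, -0.003], [-0.082, -0.997, -0.001], [-0.003, 0.001, -1.0]]
wrist_force: [-10.9, 1.1, 13.0]
gripper_width: 0.009
gripper_force: 8.3
```

```bash
python3 -c "
from h import *
import cv2
go((-70,0,149))
im=cv2.resize(capture('side')[140:240,290:410],(720,600),interpolation=2)
cv2.imwrite('pics/f.png',im[:,:,::-1])"
```

```text
t 9.85 tip box [-73.8  -0.  134.6] F [-10.9   0.2  13. ]
shift [  3.7  -0.  -14.4] turn [0.001 0.003 0.002]
```

View pics/f.png

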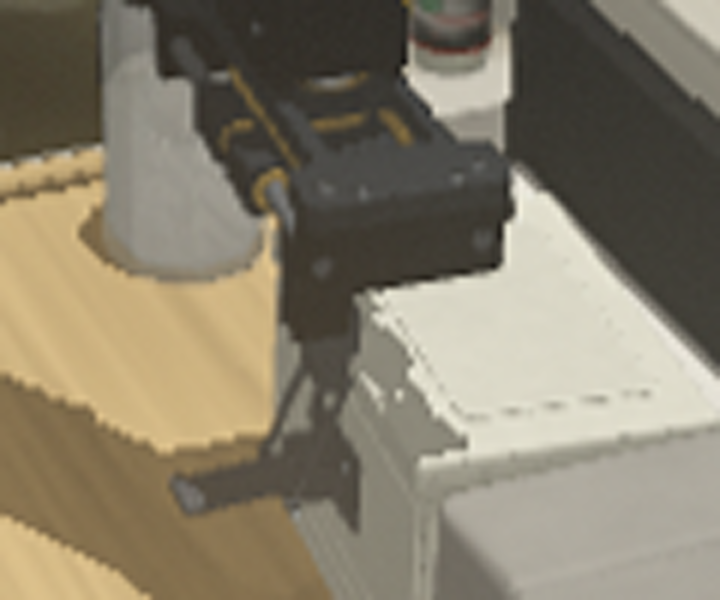

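The lever has followed down: the handle is about level, its tip at (185,490), and the claw is still under the fingers over the keeper.

```bash
python3 -c "
from h import *
C=lambda x,y:(290+x/6,140+y/6)
p=plane('side',C(180,490),q0());d=np.array([p[0]+76,p[2]-69]);print(p,np.hypot(*d),np.arctan2(-d[0],-d[1])-.25)"
```

```text
[-126.1    0.    69.7] 50.10488998091902 1.3347674735890553
```

>>> arm_command --pt "0 0 0 2 0 0 0" --pt "0 0 0 0 0 0 0"

```text
time_s: 10.1
tcp_pos: [0.592, 0.1475, 0.2012]
ee_rot: [[0.997, -0.081, -0.003], [-0.081, -0.997, -0.001], [-0.003, 0.001, -1.0]]
wrist_force: [-12.1, 0.9, 16.3]
gripper_width: 0.003
gripper_force: 9.4
```

>>> arm_command --pt "0 0 0 1 0 0 0" --pt "0 0 0 0 0 0 0"

```text
time_s: 10.3
tcp_pos: [0.5919, 0.1475, 0.2005]
ee_rot: [[0.997, -0.081, -0.003], [-0.081, -0.997, -0.001], [-0.003, 0.001, -1.0]]
wrist_force: [-13.3, 1.0, 16.7]
gripper_width: 0.005
gripper_force: 9.6
```

>>> arm_command --pt "0 -1.5 0 1 0 0 0" --pt "0 0 0 0 0 0 0"

```text
time_s: 10.5
tcp_pos: [0.5916, 0.1476, 0.1996]
ee_rot: [[0.997, -0.081, 0.0], [-0.081, -0.997, -0.001], [0.0, 0.001, -1.0]]
wrist_force: [-10.8, 0.8, 15.7]
gripper_width: 0.005
gripper_force: 8.8
```

>>> arm_command --pt "0 0 0 1 0 0 0" --pt "0 0 0 0 0 0 0"

```text
time_s: 10.7
tcp_pos: [0.5915, 0.1476, 0.1991]
ee_rot: [[0.997, -0.081, -0.0], [-0.081, -0.997, -0.001], [-0.0, 0.001, -1.0]]
wrist_force: [-11.5, 0.4, 18.3]
gripper_width: 0.002
gripper_force: 10.4
```

>>> arm_command --pt "0 -4 0 -5 0 0 0" --pt "0 -5 0 -15 0 0 0" --pt "0 -20 0 -20 0 0 0" --pt "0 -40 0 -10 0 0 0" --pt "0 -20 0 0 0 0 0" --pt "0 0 0 0 0 0 0"

```text
time_s: 11.3
tcp_pos: [0.5026, 0.1552, 0.2463]
ee_rot: [[0.997, -0.081, 0.002], [-0.081, -0.997, 0.001], [0.002, -0.002, -1.0]]
wrist_force: [0.3, 0.3, 0.5]
gripper_width: 0.003
gripper_force: 0.0
```

```bash
python3 -c "
from h import *
import cv2
go((-125,0,90),0.8)
im=cv2.resize(capture('side')[140:240,290:410],(720,600),interpolation=2)
cv2.imwrite('pics/g.png',im[:,:,::-1])"
```

```text
t 11.3 tip box [-163.7    0.2  178.3] F [0.2 0.3 0.5]
shift [32.8  0.4 90.8] turn [-0.002  0.798  0.002]
```

View pics/g.png

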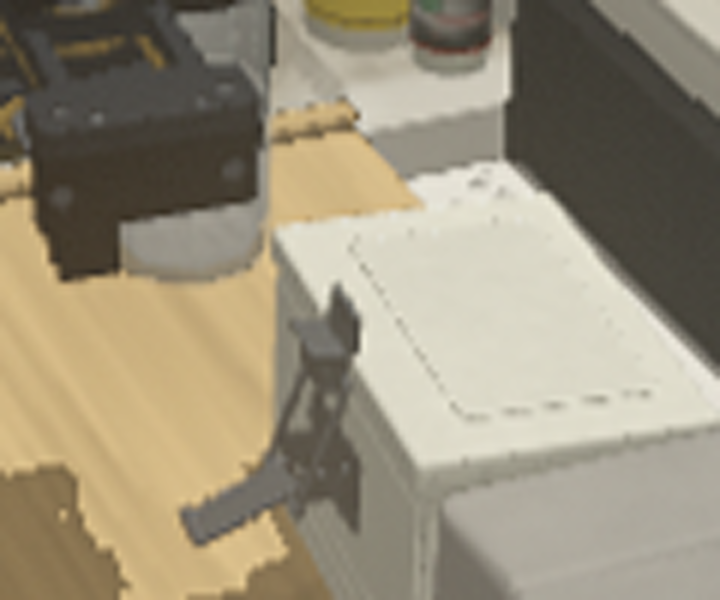

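The claw is over the keeper, ledge at (315,335), bar seated; handle slopes slightly below level, tip at (190,525). Turn the tool toward the box.

>>> arm_command --pt "0 0 0 0 0 0.1 0" --pt "0 0 0 0 0 0.14 0" --pt "0 0 0 0 0 0.14 0" --pt "0 0 0 0 0 0.14 0" --pt "0 0 0 0 0 0.14 0" --pt "0 0 0 0 0 0.14 0" --pt "0 0 0 0 0 0 0" --pt "0 0 0 0 0 0 0"

```text
time_s: 12.15
tcp_pos: [0.5242, 0.1388, 0.2585]
ee_rot: [[0.805, -0.118, 0.581], [-0.084, -0.993, -0.085], [0.587, 0.02, -0.809]]
wrist_force: [-0.1, -0.0, 0.2]
gripper_width: 0.006
gripper_force: 0.0
```

```bash
python3 -c "
from h import *
go((-118,0,90),0.8)
C=lambda x,y:(290+x/6,140+y/6)
p=plane('side',C(188,528),q0());d=np.array([p[0]+76,p[2]-69]);print(p,np.hypot(*d),np.arctan2(-d[0],-d[1])-.25)"
```

```text
t 12.15 tip box [-136.   -14.6  192. ] F [-0.1 -0.   0.2]
shift [-46.9 -17.   92.7] turn [ 0.038  0.173 -0.013]
[-122.9    0.    50.4] 50.45364208855492 0.9432343651706068
```

>>> arm_command --pt "0 -20 -8 0 0.02 0.06 0" --pt "0 -20 -8 0 0.02 0.06 0" --pt "0 0 0 0 0 0.05 -0.01" --pt "0 0 0 0 0 0 0" --pt "0 0 0 0 0 0 0"

```text
time_s: 12.65
tcp_pos: [0.5171, 0.1463, 0.2538]
ee_rot: [[0.724, -0.107, 0.681], [-0.071, -0.994, -0.081], [0.686, 0.01, -0.728]]
wrist_force: [-0.3, 0.4, -0.1]
gripper_width: 0.009
gripper_force: 0.0
```

```bash
python3 -c "
from h import *
go((-118,0,90),0.8)"
```

```text
t 12.65 tip box [-143.    -7.6  188. ] F [-0.3  0.4 -0.1]
shift [-49.4  -9.1  88.2] turn [ 0.024  0.045 -0.01 ]
```

>>> arm_command --pt "0 -10 -3 16 0.024 0.045 -0.01" --pt "0 -14 -3 24 0 0 0" --pt "0 -14 -3 24 0 0 0" --pt "0 -10 0 16 0 0 0" --pt "0 0 0 8 0 0 0" --pt "0 0 0 0 0 0 0"

```text
time_s: 13.25
tcp_pos: [0.5375, 0.1735, 0.1977]
ee_rot: [[0.731, -0.118, 0.672], [-0.061, -0.992, -0.108], [0.679, 0.038, -0.733]]
wrist_force: [0.0, -0.7, 0.1]
gripper_width: 0.005
gripper_force: 0.0
```

```bash
python3 -c "
from h import *
go((-118,0,68),0.8)"
```

```text
t 13.25 tip box [-125.    20.9  131.8] F [ 0.1 -0.7  0.1]
shift [-38.7  18.6  52.6] turn [0.052 0.053 0.001]
```

>>> arm_command --pt "0 0 0 0 0 0 0" --pt "0 0 0 0 0 0 0"

```text
time_s: 13.45
tcp_pos: [0.5366, 0.1727, 0.1984]
ee_rot: [[0.73, -0.119, 0.673], [-0.062, -0.992, -0.108], [0.68, 0.038, -0.732]]
wrist_force: [-0.0, -0.5, 1.0]
gripper_width: 0.005
gripper_force: 0.0
```

```bash
python3 -c "
from h import *
go((-118,0,68),0.8);s=sense();print(s['joints'],s['joint_velocities'])"
```

```text
t 13.45 tip box [-125.8   20.1  132.6] F [-0.  -0.5  1. ]
shift [-38.6  17.7  53.6] turn [0.052 0.052 0.001]
[ 20.58722712   6.36716473 -55.48798985 117.52827629 -22.40856925
 -48.93568267] [-0.21173748 -0.25516654 -0.28253822  0.29912672 -0.00041325 -0.18410392]
```

>>> arm_command --pt "0 0 0 -30 0 0 0" --pt "0 0 0 -30 0 -0.05 0" --pt "0 0 0 0 0 -0.1 0" --pt "0 0 0 0 0 -0.1 0" --pt "0 0 0 0 0 -0.1 0" --pt "0 0 0 0 0 -0.1 0" --pt "0 0 0 0 0 -0.1 0" --pt "0 0 0 0 0 0 0"

```text
time_s: 14.25
tcp_pos: [0.5239, 0.1735, 0.2439]
ee_rot: [[0.916, -0.141, 0.377], [-0.114, -0.989, -0.093], [0.386, 0.042, -0.922]]
wrist_force: [0.3, 1.1, 1.2]
gripper_width: 0.008
gripper_force: 0.0
```

```bash
python3 -c "
from h import *
go((-130,0,110),0.2);s=sense();print(np.round(s['joints'],1))"
```

```text
t 14.25 tip box [-140.9   19.8  176.6] F [0.2 1.2 1.2]
shift [-13.4  16.7  66.9] turn [ 0.058 -0.195 -0.043]
[ 43.8   6.  -32.8  29.1 -42.4  18.4]
```

>>> arm_command --pt "0 -4 6 10 0.03 -0.05 -0.02" --pt "0 -4 6 15 0.028 -0.04 -0.02" --pt "0 0 5 15 0 0 0" --pt "0 0 0 0 0 0 0" --pt "0 0 0 0 0 0 0"

```text
time_s: 14.75
tcp_pos: [0.5258, 0.1516, 0.2018]
ee_rot: [[0.951, -0.082, 0.298], [-0.075, -0.997, -0.035], [0.3, 0.011, -0.954]]
wrist_force: [-0.4, -0.4, 0.9]
gripper_width: 0.009
gripper_force: 0.0
```

```bash
python3 -c "
from h import *
go((-122,0,90),0.3);s=sense();print(np.round(s['joints'],1))"
```

```text
t 14.75 tip box [-137.8   -1.5  134.2] F [-0.4 -0.4  0.9]
shift [ 1.9 -1.8 46.9] turn [ 0.01  -0.004  0.004]
[ 39.1   8.7 -31.9  20.  -38.8  31.7]
```

>>> arm_command --pt "0 -2 -1 18 0.005 0 0" --pt "0 -2 -1 22 0.005 0 0" --pt "0 -3 0 20 0 0 0" --pt "0 -2 0 10 0 0 0" --pt "0 0 0 0 0 0 0"

```text
time_s: 15.25
tcp_pos: [0.5377, 0.153, 0.1314]
ee_rot: [[0.952, -0.078, 0.296], [-0.074, -0.997, -0.025], [0.297, 0.001, -0.955]]
wrist_force: [-0.6, -0.6, 0.6]
gripper_width: 0.004
gripper_force: 0.0
```

```bash
python3 -c "
from h import *
go((-124.8,0,52.4),0.3);s=sense();print(np.round(s['joints'],1))"
```

```text
t 15.25 tip box [-126.1    0.9   63.7] F [-0.5 -0.6  0.6]
shift [-2.1  0.9 11.2] turn [-0.    -0.002  0.005]
[ 37.2  14.5 -37.8  25.9 -27.   26.2]
```

>>> arm_command --pt "0 -1 0 6 0 0 0" --pt "0 -1 0 5 0 0 0" --pt "0 0 0 0 0 0 0"

```text
time_s: 15.55
tcp_pos: [0.5399, 0.1534, 0.1211]
ee_rot: [[0.951, -0.079, 0.298], [-0.075, -0.997, -0.023], [0.299, -0.001, -0.954]]
wrist_force: [-0.5, -0.2, -0.2]
gripper_width: 0.007
gripper_force: 0.0
```

>>> arm_command --pt "0 1 0 4 0 0 0" --pt "0 1 0 4 0 0 0" --pt "0 1 0 4 0 0 0" --pt "0 0 0 0 0 0 0"

```text
time_s: 15.95
tcp_pos: [0.5468, 0.1529, 0.1104]
ee_rot: [[0.951, -0.079, 0.298], [-0.075, -0.997, -0.023], [0.299, -0.001, -0.954]]
wrist_force: [0.3, -0.0, 1.2]
gripper_width: 0.007
gripper_force: 0.5
```

```bash
python3 -c "
from h import *
go((-110.5,0,32.6),0.3);s=sense();print(np.round(s['joints'],1))"
```

```text
t 15.95 tip box [-117.     1.6   42.8] F [ 0.3 -0.   1.2]
shift [ 3.2  1.7 11.7] turn [-0.002 -0.003  0.004]
[ 35.9  16.9 -39.1  29.3 -23.3  23.6]
```

>>> arm_command --pt "0 1 1 4 0 0 0" --pt "0 1 0 4 0 0 0" --pt "0 1 0 4 0 0 0" --pt "0 0 0 0 0 0 0"

```text
time_s: 16.35
tcp_pos: [0.5525, 0.1509, 0.0992]
ee_rot: [[0.952, -0.079, 0.297], [-0.076, -0.997, -0.024], [0.297, 0.0, -0.955]]
wrist_force: [-0.3, 0.5, 0.7]
gripper_width: 0.004
gripper_force: 0.1
```

```bash
python3 -c "
from h import *
go((-103.3,0,28.3),0.3);s=sense();print(np.round(s['joints'],1))"
```

```text
t 16.35 tip box [-1.112e+02  1.000e-01  3.150e+01] F [-0.3  0.5  0.7]
shift [6.6 0.2 5.4] turn [-0.001 -0.002  0.004]
[ 35.   18.2 -39.7  31.1 -21.5  22.4]
```

>>> arm_command --pt "0 2 0 2 0 0 0" --pt "0 2 0 2 0 0 0" --pt "0 0 0 0 0 0 0"

```text
time_s: 16.65
tcp_pos: [0.5574, 0.1505, 0.0966]
ee_rot: [[0.952, -0.079, 0.296], [-0.076, -0.997, -0.024], [0.297, 0.0, -0.955]]
wrist_force: [-0.9, 0.2, -0.5]
gripper_width: 0.006
gripper_force: 0.4
```

>>> arm_command --pt "0 2.5 0 1.5 0 0 0" --pt "0 0 0 0 0 0 0"

```text
time_s: 16.85
tcp_pos: [0.5606, 0.1505, 0.0965]
ee_rot: [[0.952, -0.079, 0.297], [-0.076, -0.997, -0.023], [0.298, -0.0, -0.955]]
wrist_force: [-1.8, -1.0, -0.5]
gripper_width: 0.006
gripper_force: 0.4
```

```bash
python3 -c "
from h import *
go((-97.4,0,26),0.3);s=sense();print(np.round(s['joints'],1))
print([(n,find_in(n,'side')[:2]) for n in ()])"
```

```text
t 16.85 tip box [-103.1    0.4   28.8] F [-1.7 -1.1 -0.5]
shift [4.6 0.4 4.4] turn [-0.002 -0.003  0.004]
[ 34.4  19.  -38.8  31.  -21.3  23. ]
[]
```

>>> arm_command --pt "0 2 0 1.5 0 0 0" --pt "0 0 0 0 0 0 0"

```text
time_s: 17.05
tcp_pos: [0.5631, 0.1505, 0.0959]
ee_rot: [[0.951, -0.079, 0.298], [-0.076, -0.997, -0.023], [0.299, -0.001, -0.954]]
wrist_force: [-0.2, 0.1, -0.2]
gripper_width: 0.004
gripper_force: 0.3
```

>>> arm_command --pt "0 2 0 1.5 0 0 0" --pt "0 0 0 0 0 0 0"

```text
time_s: 17.25
tcp_pos: [0.5656, 0.1505, 0.0951]
ee_rot: [[0.951, -0.079, 0.298], [-0.076, -0.997, -0.022], [0.299, -0.001, -0.954]]
wrist_force: [-0.6, -0.1, -1.5]
gripper_width: 0.01
gripper_force: 0.2
```

>>> arm_command --pt "0 2 0 0.5 0 0 0" --pt "0 0 0 0 0 0 0"

```text
time_s: 17.45
tcp_pos: [0.5668, 0.1502, 0.0949]
ee_rot: [[0.952, -0.079, 0.297], [-0.076, -0.997, -0.023], [0.298, -0.001, -0.955]]
wrist_force: [-3.9, 0.5, 1.0]
gripper_width: 0.006
gripper_force: 2.2
```

```bash
python3 -c "
from h import *
go((-97.4,0,26),0.3)"
```

```text
t 17.45 tip box [-96.8   0.6  27.3] F [-3.9  0.2  1. ]
shift [-0.9  0.6  1. ] turn [-0.002 -0.003  0.004]
```

```bash
python3 -c "
from h import *
import cv2
C=lambda x,y:(290+x/6,140+y/6)
for u in((338,287),(295,325),(320,355)):print(plane('side',C(*u),q0()))
im=np.vstack([cv2.resize(capture('side')[155:235,315:395],(600,600),interpolation=2)])
cv2.imwrite('pics/h.png',im[:,:,::-1])"
```

```text
[-63.    0.  150.9]
[-79.9   0.  137.1]
[-69.5  -0.  121.4]
```

View pics/h.png

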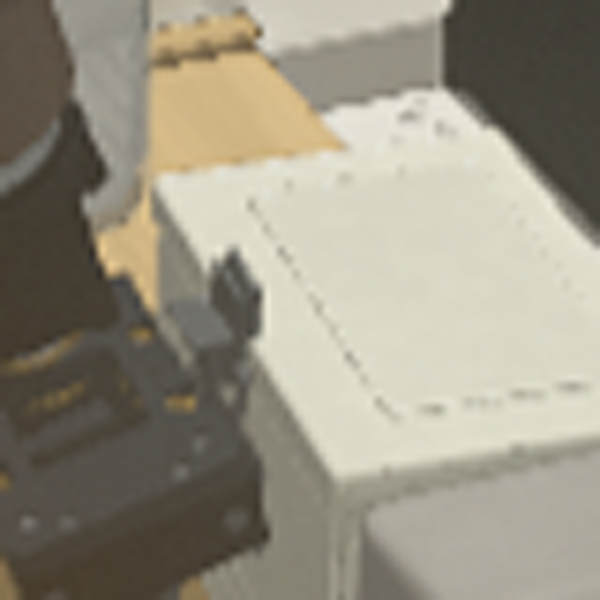

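The ledge sits at (190,320) in front of the keeper plate at (235,280), slightly lower than before, and the lid's front corners have sunk by about 1 px (about 2 mm), so it is hooked and drawing. Press home.

>>> arm_command --pt "0 2 0 0.5 0 0 0" --pt "0 0 0 0 0 0 0"

```text
time_s: 17.7
tcp_pos: [0.5676, 0.1499, 0.0947]
ee_rot: [[0.952, -0.078, 0.296], [-0.075, -0.997, -0.023], [0.297, 0.0, -0.955]]
wrist_force: [-13.1, 4.3, 5.0]
gripper_width: 0.005
gripper_force: 6.5
```

>>> arm_command --pt "0 2 0 0 0 0 0" --pt "0 0 0 0 0 0 0"

```text
time_s: 17.9
tcp_pos: [0.568, 0.1497, 0.0946]
ee_rot: [[0.953, -0.078, 0.294], [-0.074, -0.997, -0.024], [0.295, 0.001, -0.956]]
wrist_force: [-17.7, 7.2, 6.2]
gripper_width: 0.007
gripper_force: 10.0
```

```bash
python3 -c "
from h import *
go((-97.4,0,26),0.3)"
```

```text
t 17.9 tip box [-95.6   0.2  27. ] F [-18.3   5.7   6.2]
shift [-2.   0.2  0.4] turn [-0.001  0.001  0.005]
```

>>> arm_command --pt "0 -5 0 0 0 0 0" --pt "0 -12 0 -4 0 0 0" --pt "0 -20 0 -12 0 0 0" --pt "0 -25 0 -25 0 0 0" --pt "0 -25 0 -30 0 0 0" --pt "0 -10 0 -30 0 0 0" --pt "0 0 0 0 0 0 0"

```text
time_s: 18.6
tcp_pos: [0.4494, 0.1618, 0.1674]
ee_rot: [[0.95, -0.076, 0.304], [-0.075, -0.997, -0.015], [0.304, -0.008, -0.953]]
wrist_force: [0.2, 0.8, 0.2]
gripper_width: 0.006
gripper_force: 0.0
```

```bash
python3 -c "
from h import *
import cv2
go((-97.4,0,26),0.3)
im=capture('side');cv2.imwrite('pics/i.png',cv2.resize(im[140:240,290:410],(720,600),interpolation=2)[:,:,::-1])
g=cv2.imread('pics/g.png',0);i=cv2.imread('pics/i.png',0)
def sh(x0,x1,y0,y1):
  r=cv2.matchTemplate(g,i[y0:y1,x0:x1],cv2.TM_CCOEFF_NORMED);_,v,_,p=cv2.minMaxLoc(r);return ((x0-p[0])/6,(y0-p[1])/6,round(v,3))
print('lid right front',sh(400,480,400,480),'lid left',sh(255,300,205,260),'fixed box',sh(395,450,495,560),'lid dashes',sh(420,600,380,450),'claw',sh(280,365,290,380))
q=q0()
for a in(.06,.05,.04,.03,.02):
  print(a,proj('side',W(q,lidp(a,(-62,-87,123)))).round(2))
# handle expected pixels
for L in(0,.1,.3,.94):
  t=(-76-54*np.sin(L+.25),0,69-54*np.cos(L+.25));u=proj('side',W(q,t));print(L,u.round(1),((u-[290,140])*6).round())
for n in('lever','claw'):print(n,[(np.round(d['location'],1),round(d['p'],2)) for d in find_in(n,'side')[:2]])
print(cv2.absdiff(g,i)[300:600:20,150:360:15])
"
```

```text
t 18.6 tip box [-214.8    2.4   99.8] F [0.1 0.8 0.2]
shift [ 89.5   3.8 106. ] turn [-0.01  -0.009  0.005]
lid right front (-0.16666666666666666, 0.8333333333333334, 0.987) lid left (-0.16666666666666666, 0.6666666666666666, 0.978) fixed box (0.0, 0.0, 0.982) lid dashes (-10.333333333333334, 1.8333333333333333, 0.751) claw (-0.5, 0.6666666666666666, 0.912)
0.06 [360.37 216.36]
0.05 [360.25 216.84]
0.04 [360.13 217.31]
0.03 [360.02 217.78]
0.02 [359.91 218.25]
0 [334.6 236.6] [268. 580.]
0.1 [332.6 236.5] [256. 579.]
0.3 [328.8 235.7] [233. 574.]
0.94 [320.  228.7] [180. 532.]
lever [(array([225.4, 339.2]), 0.73)]
claw [(array([195.3, 370.9]), 0.67), (array([200.3, 344.9]), 0.59)]
[[ 1  1  1  1  1  0  0  0  0  2  5 31 41 49]
 [ 0  0  0  1  1  1  0  0  0  1 13 13 12  2]
 [ 0  1  1  1  1  0  0  0  1 23  2  1 31  1]
 [ 1  0  1  0  1  0  0  1  1  1  5 31 28  1]
 [ 0  1  2  0  1  0  1  1  0  1 37  1  1  2]
 [ 2  1  0  0  0  0  0  1  0 12 13  2 21  5]
 [ 1  1  0  0  0  0  0  2  4 49 51  2  3 26]
 [ 0  0  0  1  0  0  0  0 20  4  2  0  1  0]
 [ 0  0  1  1  0  1  2  0 33 18  1 12  9  3]
 [ 0  0  0  0  0  5 30  8 15  1  8 14  2  3]
 [ 0  1  6  5 66 82 74 80 16  9  3 14 10  1]
 [ 0  0 43 76 80 80 97 55 14 39 34 34  7  1]
 [ 1  2  6 88 72  3  4  3 67 31 21  2  0  1]
 [ 0  0  1  0  0  0  1 13 53 30  3  1  0  1]
 [ 0  1  0  1  0  2 13 67 22 24  2  1  0  1]]
```

```bash
python3 -c "
from h import *
import cv2
q=q0();g=cv2.imread('pics/g.png',0);i=cv2.imread('pics/i.png',0);d=cv2.resize(cv2.imread('pics/d.png',0)[:,:480],(660,540),interpolation=2)
D=np.zeros_like(g);D[60:600,:660]=d
for n,b in(('right',(395,485,410,485)),('leftfront',(262,310,215,250)),('edge',(300,420,270,480)),('fixed',(370,440,500,590))):
  x0,x1,y0,y1=b
  for m,a in(('d',D),('g',g)):
    w=np.eye(2,3,dtype=np.float32)
    try:c,w=cv2.findTransformECC(a[y0:y1,x0:x1],i[y0:y1,x0:x1],w,cv2.MOTION_TRANSLATION,(3,200,1e-5));print(n,m,(w[:,2]/6).round(2),round(c,3))
    except cv2.error as e:print(n,m,'fail')
mask=((i<95)&(np.abs(i.astype(int)-g)>15)).astype(np.uint8);ys,xs=np.nonzero(mask[480:600,200:330]);print('dark new: x',np.percentile(xs+200,[1,10,50]),'y',np.percentile(ys+480,[50,90,99,100]))
k=(ys>ys.max()-8);print('low end x',(xs[k]+200).min(),(xs[k]+200).max())
for sy in(-3,0,3):
 for L in(0,.1,.2,.3):
  o=[]
  for y in(-11,11):
   t=(-76+sy-54*np.sin(L+.25),y,69-54*np.cos(L+.25));o.append(((proj('side',W(q,t))-[290,140])*6).round().tolist())
  print(sy,L,o)
"
```

```text
right d [-0.4   1.21] 0.976
right g [-0.22  0.83] 0.991
leftfront d [-2.82  1.92] 0.801
leftfront g [-0.23  0.93] 0.886
edge d [-0.51  0.94] 0.957
edge g [-0.29  0.6 ] 0.979
fixed d [-0.04 -0.01] 0.924
fixed g [-0.01  0.07] 0.843
dark new: x [271. 277. 288.] y [529.   560.   574.53 584.  ]
low end x 284 285
-3 0 [[269.0, 597.0], [252.0, 565.0]]
-3 0.1 [[257.0, 596.0], [240.0, 564.0]]
-3 0.2 [[245.0, 595.0], [229.0, 563.0]]
-3 0.3 [[234.0, 592.0], [217.0, 560.0]]
0 0 [[276.0, 596.0], [259.0, 564.0]]
0 0.1 [[264.0, 595.0], [247.0, 563.0]]
0 0.2 [[252.0, 593.0], [236.0, 561.0]]
0 0.3 [[241.0, 590.0], [225.0, 558.0]]
3 0 [[283.0, 594.0], [266.0, 563.0]]
3 0.1 [[271.0, 594.0], [254.0, 562.0]]
3 0.2 [[260.0, 592.0], [243.0, 560.0]]
3 0.3 [[248.0, 589.0], [232.0, 557.0]]
```

```bash
python3 -c "
from station import *
print(finish_job())"
```

```text
the job is handed in; nothing more can be done
None
```

I shut the lid, hooked the claw over the keeper and pressed the lever down to a firm stop. The lid then measured about 0.024 rad, the force readings I took stayed around 20 N, and the arm was clear when I handed in at about 19 s; no verdict came back.

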